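Fetch the round-nosed edge iron from the carousel and park it in the hood

ROBOT

A 6-joint arm with a two-finger parallel gripper is mounted at the origin on a cart in front of the work surface, level with it; the furniture and walls round the work are solid. World frame = base frame: x ahead of the robot, y to its left, z up, the work surface at z = 0. Lengths are in m, angles in rad, forces in N, time in s.
With the tool pointing down it reaches from about 0.375 to 0.9 m from the base axis. Payload 3.1 kg.
Tool frame: the origin (TCP) lies between the finger pads; the fingertips stand 11 mm ahead of it and the grasp point (between the pads) lies 8 mm behind it; z points along the fingers, y is the line along which they close (so a half turn about z gives the same grasp; the last joint's range is limited). The gripper opens to 87 mm and grips with 3 to 60 N. Pads are 19 mm wide; open, the fingers measure 117 mm over their backs; the gripper's body (75 mm by 190 mm) begins 51 mm behind the grasp point.
Start: joints at [1.129, 0.527, 1.433, -0, 1.181, -0.178], TCP at [0.163, 0.603, 0.234] pointing down, gripper open.
Joint ranges: [-3.08, 3.08], [-0.75, 2.2], [0.22, 2.44], [-1.43, 4.57], [0, 2.65], [-2.85, 2.85]. Speed limits (rad/s): [2.79, 2.79, 3.14, 3.14, 3.14, 3.14].

INTERFACE

Orientations are given as a unit quaternion [x, y, z, w].
In Python, from rig import robot gives the robot as it stands.
- The arm moves only by the tool move_arm, never from a script. Its argument "moves" is text: rows parted by semicolons, each of 7 numbers parted by spaces: the shift along the tool's x, y, z in units of 100 mm (1.0 is 100 mm), then the turn, a rotation vector about the tool's x, y, z in units of 90 degrees (1.0 is 90 degrees), then the opening, from 0 (shut) to 1 (fully open). A call has 1 to 12 rows; each row is the pose to reach, as a shift and turn from the pose commanded when the call began, along the tool's axes at that moment; what a row does not reach only later rows make up. A row lasts 1/10 s, in which the tool goes at most 50 mm and 8.59 degrees, less where a joint would pass 70% of its speed; a pose out of reach is approached as far as the arm can. A call with a number of a shift or a turn outside -1 to 1 is refused whole. A call with a gripper value outside its range is refused whole. The fingers move at their own pace and stop on an object; "squeeze" is the grip in N (left out, the last holds). Time passes only in rows, so rows that repeat a pose let the fingers close. It gives the time, the measured TCP pose, the force, the opening and the grip force at its end, in the units of the state.
- robot.get_obs(): the state, without advancing time (a new reading comes with each control period).
- robot.camera(name): name is "side" or "top" or "wrist"; returns a dict with "image" (400x640x3 uint8, red, green, blue), "intrinsics" (3x3 intrinsics, pixels), "extrinsics" (4x4, takes a point from world to camera coordinates). Camera axes: x right, y up, looking along -z (the intrinsics and any distortion apply to the point x, -y, -z); pixel columns grow to the right and rows downward; lengths in m; the calibration is good to about 2 mm. A picture is of the moment at which its call begins. There is no depth.
- robot.hand_in(): hands the job in; it is judged then, once.
The state is a dict: "time": time; "q": joint angles; "joint_velocities": joint speeds; "joint_torque": joint torques, N m; "position": TCP position; "tool_rot": TCP orientation; "ft_force": force on the tool from outside, world axes, zero at the start; "moment": the same for the moment, N m; "grip_width": finger opening in m; "grip_force": force on a finger pad.
Only numpy, scipy, OpenCV 4.12 (cv2) and the standard library are available. Lean on these libraries where they do the work, as an engineer would, in place of code of your own. Each camera call takes 0.05 s, during which the arm holds its last target. There are 200 camera calls.

TASK

Turn the bench carousel until the pocket with the round-nosed edge iron is squarely in the middle of the gap in the fence, draw that iron straight out through the gap and lay it flat on the rubber mat, letting go of it. Then take it up again by its wooden handle and park it head first in the hooded rest, pushed fully home with the handle sticking out. Leave the other irons in their pockets and do not disturb the other things on the bench.

Things in the scene. Friction and masses are not known exactly. Their poses are not given: they have to be found in the camera images.
- carousel_base: fixed round foot of the carousel, 332 mm across, 16 mm high, with an upright aluminium fence (radius 161 mm, 6 mm thick, top at z = 62 mm) all round but for one gap, about 85 mm wide between two small posts, on the robot's side. Origin: on the carousel's axis at bench level; its -x axis points out through the middle of the gap
- gap (a point): the middle of the gap in the fence, 161 mm from the carousel's axis, at the height of the irons' centre lines (z = 49 mm). The fence lets an iron pass out only here
- carousel: the turning part: plywood deck, radius 155 mm, top at z = 40 mm, with five radial pockets 72 degrees apart; an aluminium cap (radius 88 mm, underside z = 64 mm, top 71 mm) covers the handles, heads lie open outside it. Turns either way, over a full turn; friction 0.06 N m holds it where left. Origin: on its axis at bench level; -x points along the round-nosed iron's pocket
- crank_knob (a point): centre of the top (z = 105 mm) of the black upright crank knob on the cap: a round peg, 16 mm in diameter, 34 mm high (a 22 mm collar in its lowest 5 mm), 55 mm from the carousel's axis, exactly opposite the round-nosed iron's pocket. Pushed or taken from above and led round the axis it turns the carousel (1 to 2 N)
- round_pocket (a point): outer end of the round-nosed iron's pocket line, on the turning part, 161 mm from the axis, z = 49 mm; coincides with gap when the pocket faces the gap exactly. A pocket is 25 mm wide between thin walls; under the cap an iron cannot be lifted, it must first be drawn straight outwards by at least 65 mm
- iron_round: the round-nosed edge iron, 126 mm long, 0.1 to 0.2 kg: handle, then square steel shank (10 x 10 mm, x = -20 to 20 mm, 4 to 14 mm above the underside), then a head that is a steel disc 26 mm across, 18 mm thick, ending at x = 44 mm. Origin: on the underside below the shank's middle; x to the head, z up. At the start on the deck, origin 110 mm from the axis; shank and head clear of the cap
- round_handle (a point): the centre of the round-nosed iron's square wooden handle (64 mm long, 18 x 18 mm, x = -82 to -18 mm of the iron), 50 mm behind the middle of the shank, 9 mm above the underside
- round_nose (a point): the foremost point of the round-nosed iron's head, 9 mm above its underside
- mat: a flat black rubber mat, 170 x 150 mm and 4 mm thick, fixed on the bench. Origin: centre of its underside; x along the 170 mm side
- hood: the hooded rest: a fixed aluminium tunnel 70 mm long, 56 mm wide, 46 mm high, on a foot 72 x 92 mm. Its +x axis points into the tunnel: mouth at x = -35 mm, inside face of the closed back at x = 29 mm. Inside: 44 mm wide, level floor at z = 12 mm without a lip, roof at z = 41 mm. Fully home, an iron's head and shank (62 mm) are inside. Origin: centre of its underside
- hood_mouth (a point): the middle of the mouth, at the height (z = 21 mm) of an iron's centre line when it lies on the tunnel's floor
- iron_square: an edge iron of the same make (square wooden handle 64 x 18 x 18 mm, square steel shank 40 x 10 x 10 mm, steel head 26 mm long), whose head is a plain square 26 mm wide seen from above. Origin under the middle of the shank, x towards the head. It stays in its carousel pocket
- iron_fork: an edge iron of the same make (square wooden handle 64 x 18 x 18 mm, square steel shank 40 x 10 x 10 mm, steel head 26 mm long), whose head is a fork of two prongs, 26 mm wide seen from above. Origin under the middle of the shank, x towards the head. It stays in its carousel pocket
- iron_narrow: an edge iron of the same make (square wooden handle 64 x 18 x 18 mm, square steel shank 40 x 10 x 10 mm, steel head 26 mm long), whose head is a narrow bar 12 mm wide seen from above. Origin under the middle of the shank, x towards the head. It stays in its carousel pocket
- dye_bottle: a brown bottle, 39 mm in diameter and 86 mm high, standing on the bench: leave it alone. Origin: centre of its underside
- paste_jar: a white-lidded jar, 69 mm in diameter and 73 mm high: leave it alone. Origin: centre of its underside
- tape_roll: a roll of tape lying flat, 104 mm across, 25 mm high: leave it alone. Origin: centre of its underside
- beeswax: a yellow block of wax, 37 x 53 x 24 mm: leave it alone. Origin: centre of its underside

How it is judged:
On the way, in this order (a step that is already met when the one before it is completed fails the run):
1. the round-nosed iron, still in its pocket, has been turned to the gap (within 20 mm of its middle at the fence) and stands still (horizontal distance between round_pocket and gap below 0.02 m and horizontal distance between iron_round and carousel below 0.13 m and angular speed of carousel below 0.1 rad/s), for 0.2 s.
2. the iron lies flat on the mat, let go of (x of iron_round in the frame of mat between -0.085 and 0.085 m and y of iron_round in the frame of mat between -0.075 and 0.075 m and z of iron_round in the frame of mat below 0.009 m and angle between iron_round's own z axis and vertical below 0.12 rad and contact force between iron_round and the fingers below 0.1 N and linear speed of iron_round below 0.02 m/s), for 0.2 s.
3. the iron has been taken up again by its handle (distance between the grasp point and round_handle below 0.04 m and contact force between iron_round and the fingers above 0.5 N and height (world z) of iron_round above 0.009 m), for 0.1 s.
At the end, for the whole second after the job is handed in: The round-nosed iron rests flat on the floor of the hood, upright way up, released and at rest, its nose within 10 mm of the hood's closed back, roughly in line with the tunnel (0.25 rad); the other three irons are in their carousel pockets (origin within 130 mm of the axis) (x of round_nose in the frame of hood above 0.019 m and y of round_nose in the frame of hood between -0.02 and 0.02 m and z of iron_round in the frame of hood below 0.018 m and angle between the x axis of iron_round and the x axis of hood, either way round below 0.25 rad and angle between iron_round's own z axis and vertical below 0.12 rad and linear speed of iron_round below 0.02 m/s and contact force between iron_round and the fingers below 0.1 N and horizontal distance between each of iron_square, iron_fork, iron_narrow and carousel below 0.13 m); the robot touches nothing.
It fails at once if another iron is drawn out of its pocket (its origin more than 130 mm from the axis) (horizontal distance between any of iron_square, iron_fork, iron_narrow and carousel above 0.13 m).
It fails at once if the bottle, jar, tape roll or wax is shifted by more than 30 mm (distance of any of dye_bottle, paste_jar, tape_roll, beeswax from where it was at the start of the episode above 0.03 m).
It also fails if it takes over 72 s, if anything falls off the work surface, if the arm or the gripper's body presses on something with over 40 N, if the wrist force passes 120 N, or if a joint passes its speed limit or range.

## Working session

There is one attempt and no reset: what is moved stays moved. The work goes in short steps, Python scripts to look and compute and a tool call to move; the robot and the scene stay as the last step left them, time stands still between calls to the robot, and variables do not carry over. Pictures are saved under pics/ and viewed, at most 14 in all, crops included, and the job is handed in when it is done.

Besides the shell and the picture viewer there is one more tool, called after "Call:" by a JSON object that holds its "name" and its "arguments", one argument or row to a line. move_arm: Moves the arm, as the interface text tells. Shifts and turns lie within -1 to 1; 1 stands for 100 mm of shift or 90 degrees of turn. Its arguments: {"type":"object","properties":{"moves":{"type":"string"},"squeeze":{"type":"number"}},"required":["moves"]}

```bash
mkdir -p pics; cat > h.py <<'E'
import numpy as np, cv2
from rig import robot
def shot(n,f=None):
    c=robot.camera(n); 
    if f: cv2.imwrite('pics/'+f,c['image'][:,:,::-1])
    np.savez('pics/'+n+'.npz',**{k:np.array(c[k]) for k in('image','intrinsics','extrinsics')})
    return c
def ray(c,u,v):
    E=np.array(c['extrinsics']);K=np.array(c['intrinsics'])
    p=np.linalg.solve(K,[u,v,1.]); d=E[:3,:3].T@np.array([p[0],-p[1],-p[2]]); return -E[:3,:3].T@E[:3,3],d
def onz(c,u,v,z):
    o,d=ray(c,u,v); return o+d*(z-o[2])/d[2]
def proj(c,P):
    E=np.array(c['extrinsics']);K=np.array(c['intrinsics'])
    q=E[:3,:3]@np.array(P)+E[:3,3]; q=K@np.array([q[0],-q[1],-q[2]]); return q[:2]/q[2]
E
python3 - <<'E'
from h import *
for n in('top','side'):
    c=shot(n,n+'1.png'); print(n,c['intrinsics'],ray(c,320,200), c.keys())
o=robot.get_obs(); print(o['time'],o['position'],o['tool_rot'],o['grip_width'])
E
```

```text
top [[486.68624558   0.         314.14981227]
 [  0.         486.68624558 201.70865359]
 [  0.           0.           1.        ]] (array([ 0.31550902, -0.02507921,  1.57409305]), array([ 0.16786023, -0.01973353, -0.98569283])) dict_keys(['image', 'intrinsics', 'extrinsics'])
side [[431.9379067    0.         321.07360993]
 [  0.         431.9379067  194.87846181]
 [  0.           0.           1.        ]] (array([ 0.61247964, -1.13304014,  0.68101214]), array([-0.03275883,  0.88001211, -0.47397501])) dict_keys(['image', 'intrinsics', 'extrinsics'])
0.1 [0.16268152 0.60278825 0.23268747] [ 1.31525734e-01  9.91312273e-01 -9.36459750e-04 -2.84458644e-04] 0.08723713713093213
```

View pics/top1.png

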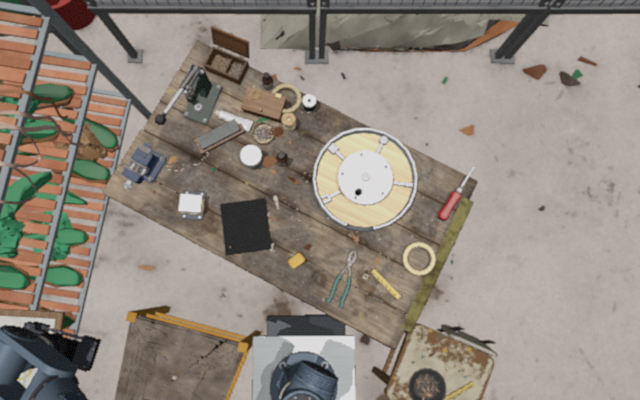

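View pics/side1.png

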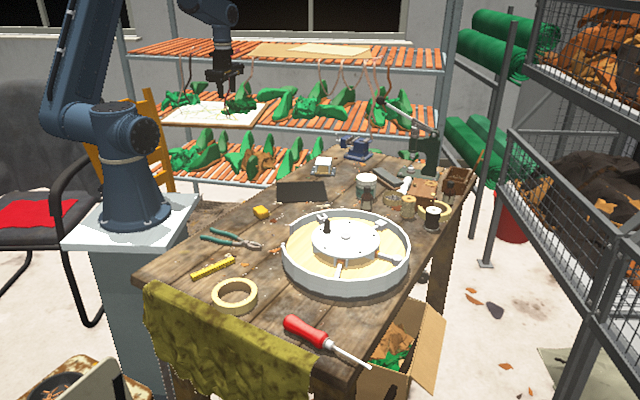

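```bash
python3 - <<'E'
from h import *
c=dict(np.load('pics/top.npz')); im=c['image'][:,:,::-1]
a=cv2.resize(im[118:238,305:425],(480,480),interpolation=cv2.INTER_CUBIC)
b=cv2.resize(im[185:265,170:250],(320,320),interpolation=cv2.INTER_CUBIC)
s=dict(np.load('pics/side.npz'))['image'][:,:,::-1]
d=cv2.resize(s[145:185,305:345],(320,280),interpolation=cv2.INTER_CUBIC)
o=np.zeros((600,800,3),np.uint8);o[:480,:480]=a;o[:320,480:]=b;o[320:,480:]=d
cv2.imwrite('pics/comp.png',o)
for n,u,v,z in(('axis',365,178,.071),('knob',358,191.5,.105),('hood',191,205,.046),('mat',246,227,.004),('bottle',282,158,.086),('jar',251,156,.073),('wax',297,261,.024),('tape',420,259,.025)):print(n,onz(c,u,v,z).round(3))
E
```

```text
axis [ 0.642 -0.198  0.071]
knob [ 0.592 -0.171  0.105]
hood [0.561 0.354 0.046]
mat [0.495 0.184 0.004]
bottle [0.703 0.064 0.086]
jar [0.714 0.163 0.073]
wax [0.384 0.018 0.024]
tape [ 0.389 -0.372  0.025]
```

View pics/comp.png

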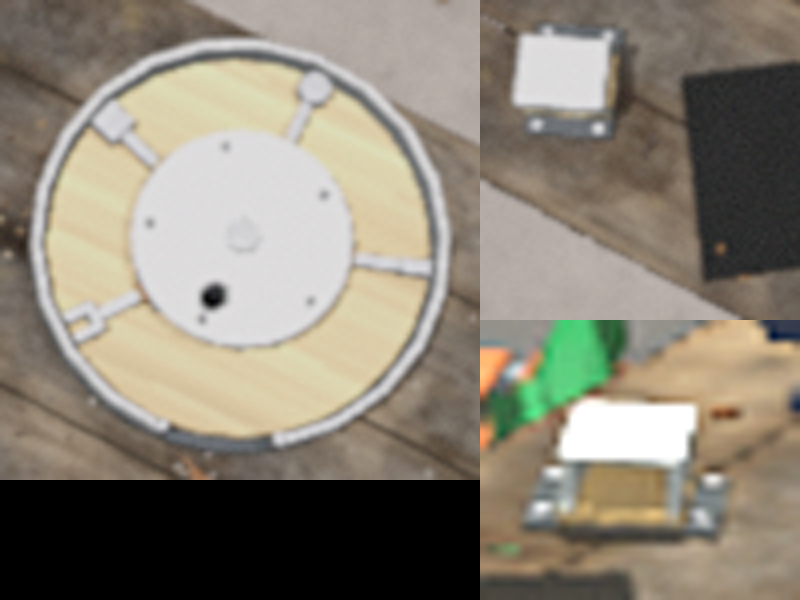

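```bash
python3 - <<'E'
from h import *
c=dict(np.load('pics/top.npz')); im=c['image']; g=cv2.cvtColor(im,cv2.COLOR_RGB2HSV)
def comps(m,near,off=(0,0)):
    n,l,s,ce=cv2.connectedComponentsWithStats(m.astype(np.uint8)); 
    k=l[near[1],near[0]]; return l==k,s[k],ce[k]
def fitc(P):
    A=np.c_[2*P[:,:2],np.ones(len(P))]; x=np.linalg.lstsq(A,(P[:,:2]**2).sum(1),rcond=None)[0]; return x[:2],np.sqrt(x[2]+x[:2]@x[:2])
# cap: radial edge by saturation (cap grey, deck yellow)
S=g[:,:,1].astype(float); V=g[:,:,2].astype(float)
u0,v0=proj(c,[.642,-.198,.071]); pts=[]
for t in np.arange(0,360,3):
    r=np.arange(20,36,.25); x=u0+r*np.cos(np.radians(t)); y=v0+r*np.sin(np.radians(t))
    p=cv2.remap(S.astype(np.float32),x[None].astype(np.float32),y[None].astype(np.float32),1)[0]
    if p[-1]<50 or p[0]>40: continue
    i=np.argmax(p>(p[0]+p[-1])/2); pts.append(onz(c,x[i],y[i],.071))
P=np.array(pts)
for _ in range(3):
    C,R=fitc(P); e=abs(np.hypot(*(P[:,:2]-C).T)-R); P=P[e<.004]
print('cap',C,R,len(P))
# knob
m=(V<90); w=np.zeros_like(m);w[180:203,348:370]=1
yx=np.argwhere(m&w); print('knob px',yx.mean(0)[::-1],len(yx)); k=onz(c,*yx.mean(0)[::-1],.09);print(k, np.hypot(*(k[:2]-C)), np.degrees(np.arctan2(*(k[:2]-C)[::-1])))
# head
h=onz(c,384,139.7,.058); print('head',h,np.hypot(*(h[:2]-C)), np.degrees(np.arctan2(*(h[:2]-C)[::-1])))
for u,v in((347,225),(373.75,227.5)):
    q=onz(c,u,v,.062); print('post',q,np.hypot(*(q[:2]-C)),np.degrees(np.arctan2(*(q[:2]-C)[::-1])))
# mat
m=(V<60); w=np.zeros_like(m); w[190:262,212:280]=1
cn=max(cv2.findContours((m&w).astype(np.uint8),0,2)[0],key=cv2.contourArea)
bx=cv2.boxPoints(cv2.minAreaRect(cn)); W=np.array([onz(c,*p,.004)[:2] for p in bx]); print('mat',W.mean(0),W,[np.hypot(*(W[i]-W[i-1])) for i in range(4)])
# hood roof
m=(V>200)&(S<40); w=np.zeros_like(m); w[188:222,172:212]=1
n,l,s,_=cv2.connectedComponentsWithStats((m&w).astype(np.uint8)); k=1+np.argmax(s[1:,4])
cn=cv2.findContours((l==k).astype(np.uint8),0,2)[0][0]
bx=cv2.boxPoints(cv2.minAreaRect(cn)); W=np.array([onz(c,*p,.046)[:2] for p in bx]); print('hood',W.mean(0),W,[np.hypot(*(W[i]-W[i-1])) for i in range(4)])
for n,P in(('bolts',[(183,192.5),(205,193)]),('b2',[(184.5,216.5),(199.5,217.5)])): print(n,[onz(c,*p,.012)[:2] for p in P])
sd=dict(np.load('pics/side.npz')); print('side proj knob',proj(sd,[*k[:2] if hasattr(k,'__len__') else (0,0),.105]) if 0 else '')
E
```

```text
File "<stdin>", line 37
    sd=dict(np.load('pics/side.npz')); print('side proj knob',proj(sd,[*k[:2] if hasattr(k,'__len__') else (0,0),.105]) if 0 else '')
                                                                              ^^
SyntaxError: invalid syntax
```

```bash
cat > m.py <<'E'
from h import *
c=dict(np.load('pics/top.npz')); im=c['image']; g=cv2.cvtColor(im,cv2.COLOR_RGB2HSV)
def fitc(P):
    A=np.c_[2*P[:,:2],np.ones(len(P))]; x=np.linalg.lstsq(A,(P[:,:2]**2).sum(1),rcond=None)[0]; return x[:2],np.sqrt(x[2]+x[:2]@x[:2])
S=g[:,:,1].astype(float); V=g[:,:,2].astype(float)
u0,v0=proj(c,[.642,-.198,.071]); pts=[]
for t in np.arange(0,360,3):
    r=np.arange(20,36,.25); x=u0+r*np.cos(np.radians(t)); y=v0+r*np.sin(np.radians(t))
    p=cv2.remap(S.astype(np.float32),x[None].astype(np.float32),y[None].astype(np.float32),1)[0]
    if p[-1]<50 or p[0]>40: continue
    i=np.argmax(p>(p[0]+p[-1])/2); pts.append(onz(c,x[i],y[i],.071))
P=np.array(pts)
for _ in range(3):
    C,R=fitc(P); e=abs(np.hypot(*(P[:,:2]-C).T)-R); P=P[e<.004]
print('cap',C,R,len(P))
def pol(n,q): d=q[:2]-C; print(n,q,np.hypot(*d),np.degrees(np.arctan2(d[1],d[0])))
m=(V<90); w=np.zeros_like(m);w[180:203,348:370]=1
yx=np.argwhere(m&w).mean(0)[::-1]; print(yx); pol('knob',onz(c,*yx,.09))
pol('head',onz(c,384,139.7,.058))
for u,v in((347,225),(373.75,227.5)): pol('post',onz(c,u,v,.062))
def rect(n,m,z):
    k,l,s,_=cv2.connectedComponentsWithStats(m.astype(np.uint8)); k=1+np.argmax(s[1:,4])
    cn=cv2.findContours((l==k).astype(np.uint8),0,2)[0][0]
    bx=cv2.boxPoints(cv2.minAreaRect(cn)); W=np.array([onz(c,*p,z)[:2] for p in bx]); print(n,W.mean(0),W.tolist(),[np.hypot(*(W[i]-W[i-1])) for i in range(4)])
w=np.zeros_like(m); w[190:262,212:280]=1; rect('mat',(V<60)&w,.004)
w[:]=0; w[188:222,172:212]=1; rect('hood',(V>200)&(S<40)&w,.046)
for n,P in(('bolts',[(183,192.5),(205,193)]),('b2',[(184.5,216.5),(199.5,217.5)])): print(n,[onz(c,*p,.012)[:2] for p in P])
E
python3 m.py
```

```text
cap [ 0.64479305 -0.19796277] 0.08872041521173708 88
[358.04761905 191.80952381]
knob [ 0.59364901 -0.17307321  0.09      ] 0.05687884187643064 154.04984924640343
head [ 0.77060073 -0.26345871  0.058     ] 0.14183543646956048 -27.501650724628274
post [ 0.49345182 -0.1392633   0.062     ] 0.1623261992996056 158.80063379117578
post [ 0.48529026 -0.22277683  0.062     ] 0.1614214325328455 -171.15730119519486
mat [0.49794368 0.18468714] [[0.5702164622212311, 0.27206360859460116], [0.5900701724862634, 0.12213775273569534], [0.4252787846632674, 0.09854199825827771], [0.4062092992132039, 0.24600521064938263]] [np.float64(0.16606441407301256), np.float64(0.1512346920065408), np.float64(0.16647210315842), np.float64(0.14869110358065915)]
hood [0.56882165 0.35712756] [[0.5446477630670673, 0.3925953282188219], [0.599017618218451, 0.39036513589056515], [0.5929699920344178, 0.3214611511151992], [0.5386512333557905, 0.324088627141109]] [np.float64(0.06876864446191551), np.float64(0.05441557595949399), np.float64(0.06916887233709734), np.float64(0.05438226893624138)]
bolts [array([0.60777377, 0.3898876 ]), array([0.6058908 , 0.31827079])]
b2 [array([0.52887224, 0.38191279]), array([0.52544263, 0.33340892])]
```

Call:
{"name": "move_arm", "arguments": {
  "moves": "-.89 -.91 0 0 0 0 1;-.89 -.91 0 0 0 0 1;-.89 -.91 0 0 0 0 1;-.89 -.91 0 0 0 0 1",
  "squeeze": 8
}}

```text
time: 0.5
position: [0.226, 0.489, 0.2331]
tool_rot: [0.133, 0.991, -0.002, -0.0]
ft_force: [0.1, 0.9, -1.0]
grip_width: 0.0872
grip_force: 0.0
```

Call:
{"name": "move_arm", "arguments": {
  "moves": "-.89 -.91 0 0 0 0 1;-.89 -.91 0 0 0 0 1;-.89 -.91 0 0 0 0 1;-.89 -.91 0 0 0 0 1"
}}

```text
time: 0.9
position: [0.2883, 0.3796, 0.2334]
tool_rot: [0.133, 0.991, -0.0, -0.0]
ft_force: [-0.0, -0.6, -0.6]
grip_width: 0.0872
grip_force: 0.0
```

Call:
{"name": "move_arm", "arguments": {
  "moves": "-.89 -.91 0 0 0 0 1;-.89 -.91 0 0 0 0 1;-.89 -.91 0 0 0 0 1;-.89 -.91 0 0 0 0 1"
}}

```text
time: 1.3
position: [0.3513, 0.2695, 0.2336]
tool_rot: [0.133, 0.991, 0.0, 0.001]
ft_force: [-0.2, 0.5, -0.6]
grip_width: 0.0872
grip_force: 0.0
```

Call:
{"name": "move_arm", "arguments": {
  "moves": "-.89 -.91 0 0 0 0 1;-.89 -.91 0 0 0 0 1;-.89 -.91 0 0 0 0 1;-.89 -.91 0 0 0 0 1"
}}

```text
time: 1.7
position: [0.4142, 0.1587, 0.2337]
tool_rot: [0.133, 0.991, 0.0, 0.001]
ft_force: [0.3, 0.1, 0.4]
grip_width: 0.0869
grip_force: 0.0
```

Call:
{"name": "move_arm", "arguments": {
  "moves": "-.89 -.91 0 0 0 0 1;-.89 -.91 0 0 0 0 1;-.89 -.91 0 0 0 0 1;-.89 -.91 0 0 0 0 1"
}}

```text
time: 2.1
position: [0.4766, 0.0476, 0.2336]
tool_rot: [0.133, 0.991, 0.0, 0.001]
ft_force: [-0.4, 0.5, 0.1]
grip_width: 0.0868
grip_force: 0.0
```

Call:
{"name": "move_arm", "arguments": {
  "moves": "-.89 -.91 0 0 0 0 1;-.89 -.91 0 0 0 0 1;-.89 -.91 0 0 0 0 1;-.89 -.91 0 0 0 0 1"
}}

```text
time: 2.5
position: [0.5385, -0.0632, 0.2334]
tool_rot: [0.132, 0.991, 0.0, 0.001]
ft_force: [-0.9, 0.6, 0.8]
grip_width: 0.0865
grip_force: 0.0
```

Call:
{"name": "move_arm", "arguments": {
  "moves": "-.86 -.91 0 0 0 -.1 1;-.86 -.91 0 0 0 -.1 1;-.86 -.91 0 0 0 -.1 1;-.86 -.91 0 0 0 -.1 1;-.86 -.91 0 0 0 -.1 1;-.86 -.91 0 0 0 -.1 1"
}}

```text
time: 3.1
position: [0.5944, -0.1699, 0.2331]
tool_rot: [0.052, 0.999, 0.001, -0.001]
ft_force: [-0.6, 1.1, 0.4]
grip_width: 0.087
grip_force: 0.0
```

```bash
cat >> h.py <<'E'
from scipy.spatial.transform import Rotation as Ro
def to(*P):
    "world targets -> shift rows in tool axes (units of 100 mm)"
    o=robot.get_obs(); R=Ro.from_quat(o['tool_rot'])
    a=np.degrees(np.arctan2(*R.as_matrix()[[1,0],1])); print('t',round(o['time'],2),'pos',np.round(o['position'],4),'yang',a.round(2),'tilt',R.as_matrix()[:2,2].round(4),'w',round(o['grip_width'],4),'gf',round(o['grip_force'],2),'F',np.round(o['ft_force'],1))
    for p in P: print((R.inv().apply(np.array(p)-o['position'])*10).round(3))
E
python3 - <<'E'
from h import *
to([.5955,-.1735,.0905])
c=shot('wrist','w1.png'); print(proj(c,[.5955,-.1735,.105]),proj(c,[.6448,-.198,.071]))
E
```

```text
t 3.1 pos [ 0.5944 -0.1699  0.2331] yang 84.03 tilt [-0.0022  0.0021] w 0.087 gf 0.0 F [-0.6  1.1  0.4]
[-0.018 -0.038  1.426]
[313.11183299 193.13699489] [293.24369167 235.3159294 ]
```

View pics/w1.png

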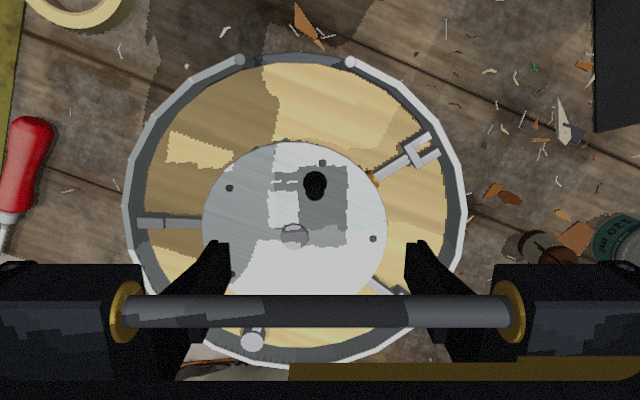

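```bash
python3 - <<'E'
from h import *
c=dict(np.load('pics/wrist.npz')); print(ray(c,320,200)[0])
print([proj(c,[.5955,-.1735,z]) for z in(.071,.105)])
m=(c['image'].max(2)<40); w=np.zeros_like(m); w[160:210,295:335]=1
yx=np.argwhere(m&w); print(yx.min(0),yx.max(0),yx.mean(0))
A=onz(c,294,236.5,.073)
for n,p in(('axis',A),('knobmid',onz(c,*yx.mean(0)[::-1],.09)),('p1',onz(c,240,61,.062)),('p2',onz(c,350,62,.062))):
    d=(p-A)[:2]; print(n,p,np.hypot(*d),np.degrees(np.arctan2(d[1],d[0])))
E
```

```text
[ 0.51245066 -0.16175167  0.38375474]
[array([313.4722251 , 182.21754381]), array([313.11183299, 193.13699489])]
[171 303] [199 326] [184.83789062 314.41210938]
axis [ 0.64521916 -0.1972155   0.073     ] 0.0 0.0
knobmid [ 0.59281301 -0.17224535  0.09      ] 0.05805095703315266 154.52342916032788
p1 [ 0.48735323 -0.22348585  0.062     ] 0.16003681728392305 -170.55203008018637
p2 [ 0.49779698 -0.13220869  0.062     ] 0.16111853978629825 156.20459352455572
```

Call:
{"name": "move_arm", "arguments": {
  "moves": "0 -.03 .9 0 0 0 1;0 -.03 .9 0 0 0 1;0 -.03 .9 0 0 0 1"
}}

```text
time: 3.45
position: [0.5905, -0.1726, 0.1385]
tool_rot: [0.053, 0.999, 0.003, -0.006]
ft_force: [-0.9, 0.7, -0.1]
grip_width: 0.087
grip_force: 0.0
```

Call:
{"name": "move_arm", "arguments": {
  "moves": "0 0 .3 0 0 0 1;0 0 .5 0 0 0 1;0 0 .52 0 0 0 1;0 0 .52 0 0 0 0;0 0 .52 0 0 0 0;0 0 .52 0 0 0 0;0 0 .52 0 0 0 0;0 0 .52 0 0 0 0;0 0 .52 0 0 0 0"
}}

```text
time: 4.35
position: [0.5951, -0.1763, 0.0919]
tool_rot: [0.053, 0.999, -0.0, 0.0]
ft_force: [-0.3, 0.6, -0.7]
grip_width: 0.0473
grip_force: 0.0
```

```bash
python3 - <<'E'
from h import *
A=np.array([.645,-.1975])
o=robot.get_obs();p=o['position']; k=np.array([p[0],p[1]]); print(np.hypot(*(k-A)),np.degrees(np.arctan2(*(k-A)[::-1])))
a0=np.arctan2(*(k-A)[::-1]); r=np.hypot(*(k-A))
def tgt(a,r): return [A[0]+r*np.cos(a),A[1]+r*np.sin(a),.0905]
to(*[tgt(np.radians(x),.0555) for x in np.linspace(np.degrees(a0),-6.7,20)])
E
```

```text
0.05418788432583342 156.98505866535012
t 4.35 pos [ 0.5951 -0.1763  0.0919] yang 83.88 tilt [ 0.0003 -0.0002] w 0.0473 gf 0.0 F [-0.3  0.6 -0.7]
[0.013 0.004 0.014]
[-0.018  0.082  0.014]
[-0.059  0.154  0.014]
[-0.111  0.219  0.014]
[-0.172  0.276  0.014]
[-0.241  0.323  0.014]
[-0.316  0.359  0.014]
[-0.396  0.384  0.014]
[-0.478  0.396  0.014]
[-0.561  0.396  0.014]
[-0.644  0.383  0.014]
[-0.723  0.358  0.014]
[-0.798  0.322  0.014]
[-0.867  0.274  0.014]
[-0.928  0.217  0.014]
[-0.979  0.152  0.014]
[-1.02   0.079  0.014]
[-1.05e+00  1.00e-03  1.40e-02]
[-1.068 -0.08   0.014]
[-1.073 -0.163  0.014]
```

Call:
{"name": "move_arm", "arguments": {
  "moves": "0 .02 0 0 0 0 0;0 .02 0 0 0 0 0;0 .02 0 0 0 0 0;0 .02 0 0 0 0 0;0 .02 0 0 0 0 0;0 .02 0 0 0 0 0;0 .02 0 0 0 0 0;0 .02 0 0 0 0 0"
}}

```text
time: 5.15
position: [0.5946, -0.1737, 0.0914]
tool_rot: [0.053, 0.999, 0.0, -0.001]
ft_force: [-1.7, 2.3, 1.1]
grip_width: 0.0154
grip_force: 8.0
```

```bash
cat > arc.py <<'E'
from h import *
import sys
A=np.array([.645,-.1975]); p=robot.get_obs()['position']; d=p[:2]-A; a0=np.degrees(np.arctan2(d[1],d[0])); print(np.hypot(*d),a0)
to(*[[A[0]+.055*np.cos(a),A[1]+.055*np.sin(a),p[2]] for a in np.radians(np.linspace(a0,float(sys.argv[1]),int(sys.argv[2])+1))[1:]])
E
python3 arc.py -6.7 20
```

```text
0.05571015321708842 154.68120595281204
t 5.15 pos [ 0.5946 -0.1737  0.0914] yang 83.89 tilt [-0.0015  0.001 ] w 0.0154 gf 8.0 F [-1.7  2.3  1.1]
[-0.037  0.069  0.   ]
[-0.077  0.135 -0.   ]
[-0.127  0.195 -0.   ]
[-0.184  0.247 -0.   ]
[-0.247  0.291 -0.   ]
[-0.317  0.325 -0.   ]
[-0.39  0.35 -0.  ]
[-0.466  0.363 -0.   ]
[-0.544  0.366 -0.001]
[-0.621  0.359 -0.001]
[-0.696  0.34  -0.001]
[-0.768  0.311 -0.001]
[-0.834  0.272 -0.001]
[-0.895  0.224 -0.001]
[-0.949  0.168 -0.001]
[-0.994  0.106 -0.001]
[-1.03   0.037 -0.002]
[-1.056 -0.036 -0.002]
[-1.071 -0.112 -0.002]
[-1.076 -0.189 -0.002]
```

Gripped on the knob at 154.7°, r = 55.7 mm, as expected. Leading it round.

Call:
{"name": "move_arm", "arguments": {
  "moves": "-.04 .07 0 0 0 0 0;-.08 .13 0 0 0 0 0;-.13 .2 0 0 0 0 0;-.18 .25 0 0 0 0 0;-.25 .29 0 0 0 0 0;-.32 .32 0 0 0 0 0;-.39 .35 0 0 0 0 0;-.47 .36 0 0 0 0 0;-.54 .37 0 0 0 0 0;-.62 .36 0 0 0 0 0;-.62 .36 0 0 0 0 0"
}}

```text
time: 6.25
position: [0.6644, -0.1439, 0.0916]
tool_rot: [0.054, 0.999, 0.001, 0.003]
ft_force: [2.2, 4.1, -2.5]
grip_width: 0.0151
grip_force: 7.9
```

```bash
python3 arc.py -6.7 10
```

```text
0.05700132602706404 70.14301693730984
t 6.25 pos [ 0.6644 -0.1439  0.0916] yang 83.81 tilt [0.0069 0.0018] w 0.0151 gf 7.85 F [ 2.2  4.1 -2.5]
[-0.066 -0.042  0.   ]
[-0.132 -0.073  0.001]
[-0.194 -0.113  0.001]
[-0.25  -0.161  0.001]
[-0.299 -0.216  0.001]
[-0.341 -0.277  0.002]
[-0.373 -0.343  0.002]
[-0.397 -0.413  0.002]
[-0.411 -0.485  0.002]
[-0.415 -0.559  0.001]
```

Call:
{"name": "move_arm", "arguments": {
  "moves": "-.07 -.04 0 0 0 0 0;-.13 -.07 0 0 0 0 0;-.19 -.11 0 0 0 0 0;-.25 -.16 0 0 0 0 0;-.3 -.22 0 0 0 0 0;-.34 -.28 0 0 0 0 0;-.37 -.34 0 0 0 0 0;-.4 -.41 0 0 0 0 0;-.41 -.48 0 0 0 0 0;-.42 -.54 0 0 0 0 0;-.42 -.54 0 0 0 0 0;-.42 -.54 0 0 0 0 0"
}}

```text
time: 7.45
position: [0.7146, -0.2072, 0.0936]
tool_rot: [0.054, 0.998, -0.004, 0.021]
ft_force: [31.3, -2.2, -18.8]
grip_width: 0.002
grip_force: 15.4
```

```bash
python3 arc.py -6.7 1
```

```text
0.07032071087104473 -7.928669882784611
t 7.45 pos [ 0.7146 -0.2072  0.0936] yang 83.75 tilt [ 0.042  -0.0112] w 0.002 gf 15.38 F [ 31.3  -2.2 -18.8]
[ 0.153  0.016 -0.007]
```

Call:
{"name": "move_arm", "arguments": {
  "moves": "-.15 0 0 0 0 0 0;-.15 0 -.3 0 0 0 0;-.15 0 -.7 0 0 0 0;-.15 0 -.9 0 0 0 1;-.15 0 -.9 0 0 0 1;-.15 0 -.9 0 0 0 1;-.15 0 -.9 0 0 0 1;-.15 0 -.9 0 0 0 1;-.15 0 -.9 0 0 0 1;-.15 0 -.9 0 0 0 1;-.15 0 -.9 0 0 0 1;-.15 0 -.9 0 0 0 1"
}}

```text
time: 8.65
position: [0.7117, -0.2048, 0.1814]
tool_rot: [0.053, 0.999, 0.0, -0.0]
ft_force: [-0.8, 0.2, -0.2]
grip_width: 0.0641
grip_force: 0.0
```

```bash
python3 - <<'E'
from h import *
to()
c=shot('wrist'); t=shot('top'); s=shot('side')
a=c['image'][:,:,::-1]; b=cv2.resize(t['image'][118:238,305:425,::-1],(360,360),interpolation=2); d=cv2.resize(s['image'][200:305,265:425,::-1],(640,420)[:2])
o=np.zeros((600,800,3),np.uint8); o[:250,:400]=cv2.resize(a,(400,250)); o[:360,400:760]=b; o[360:,:365]=cv2.resize(d,(365,240)); cv2.imwrite('pics/c2.png',o)
E
```

```text
t 8.65 pos [ 0.7117 -0.2048  0.1814] yang 83.89 tilt [-0.0001  0.0001] w 0.0641 gf 0.0 F [-0.8  0.2 -0.2]
```

View pics/c2.png

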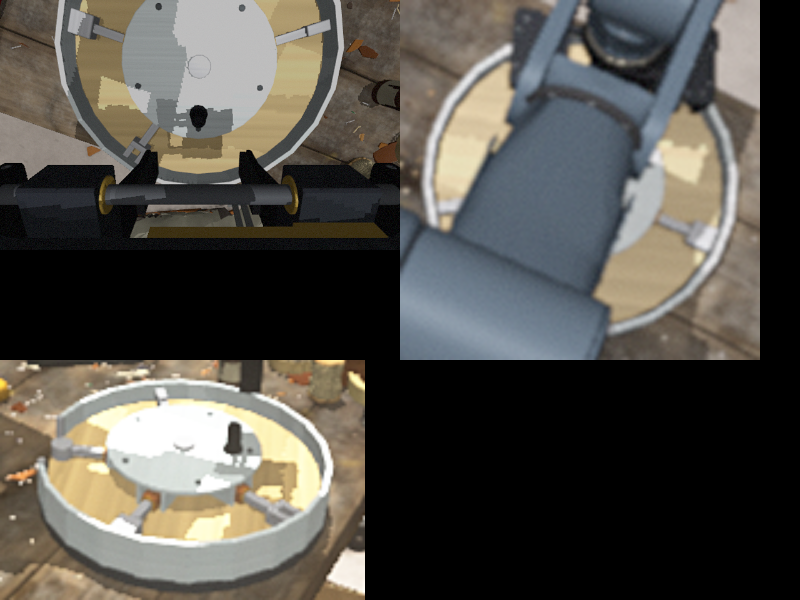

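```bash
cat > ang.py <<'E'
from h import *
A=np.array([.645,-.1975])
def knob(c,z=.088):
    u0,v0=[int(x) for x in proj(c,[.645,-.1975,.071])]
    m=(c['image'].max(2)<45).astype(np.uint8); n,l,s,ce=cv2.connectedComponentsWithStats(m)
    best=[k for k in range(1,n) if 100<s[k,4]<1500 and abs(np.hypot(*(onz(c,*ce[k],z)[:2]-A))-.055)<.015]
    for k in best:
        p=onz(c,*ce[k],z); d=p[:2]-A; print('knob',s[k],p,np.hypot(*d),np.degrees(np.arctan2(d[1],d[0])))
if __name__=='__main__':
    c=dict(np.load('pics/wrist.npz')); knob(c)
    s=dict(np.load('pics/side.npz')); p=(265+62*160/365,200+(447-360)*105/240); q=onz(s,*p,.058); d=q[:2]-A; print('head side',q,np.hypot(*d),np.degrees(np.arctan2(d[1],d[0])))
    print([proj(c,[.7,-.204,z]) for z in (.071,.105)])
E
python3 ang.py
```

```text
knob [303 168  29  42 808] [ 0.69796316 -0.20376937  0.088     ] 0.05333292613761303 -6.750822598496525
head side [ 0.5057104  -0.18991933  0.058     ] 0.13949573348033448 176.88481859031387
[array([317.18710563, 182.78899042]), array([317.15980592, 196.35393702])]
```

Call:
{"name": "move_arm", "arguments": {
  "moves": ".9 0 0 0 0 0 1;.9 0 0 0 0 0 1;.9 0 0 0 0 0 1"
}}

```text
time: 9.1
position: [0.6147, -0.1925, 0.1799]
tool_rot: [0.054, 0.999, 0.002, -0.006]
ft_force: [0.4, -0.0, -0.1]
grip_width: 0.0861
grip_force: 0.0
```

Call:
{"name": "move_arm", "arguments": {
  "moves": ".9 0 0 0 0 0 1;.9 0 0 0 0 0 1;.9 0 0 0 0 0 .6;.9 0 0 0 0 0 .6;.9 0 0 0 0 0 .6;.9 0 0 0 0 0 .6"
}}

```text
time: 9.7
position: [0.5346, -0.1864, 0.1819]
tool_rot: [0.053, 0.999, -0.001, 0.001]
ft_force: [-0.5, -0.2, 0.3]
grip_width: 0.063
grip_force: 0.0
```

```bash
python3 - <<'E'
from h import *
to([.5328,-.1843,.0535])
c=shot('wrist','w3.png'); t=shot('top')
for P in([.5328,-.1843,.054],[.4851,-.1787,.049],[.645,-.1975,.071]): print(proj(c,P))
E
```

```text
t 9.7 pos [ 0.5346 -0.1864  0.1819] yang 83.91 tilt [ 0.0022 -0.0012] w 0.063 gf 0.0 F [-0.5 -0.2  0.3]
[0.023 0.02  1.284]
[320.26187795 188.3390606 ]
[320.9524575  127.04023313]
[318.79471367 320.99522316]
```

View pics/w3.png

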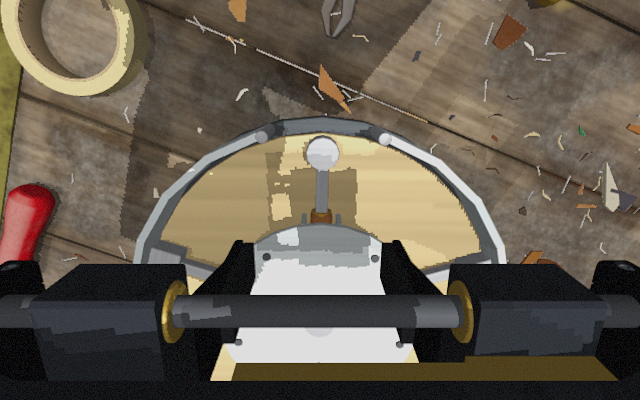

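Call:
{"name": "move_arm", "arguments": {
  "moves": ".02 .01 .9 0 0 0 .6;.02 .01 .9 0 0 0 .6;.02 .01 .9 0 0 0 .6",
  "squeeze": 25
}}

```text
time: 10.1
position: [0.5276, -0.1824, 0.0867]
tool_rot: [0.053, 0.999, 0.003, -0.005]
ft_force: [-1.4, 0.2, 0.2]
grip_width: 0.0526
grip_force: 0.0
```

Call:
{"name": "move_arm", "arguments": {
  "moves": "0 0 .2 0 0 0 .6;0 0 .34 0 0 0 .6;0 0 .38 0 0 0 .6;0 0 .38 0 0 0 0;0 0 .38 0 0 0 0;0 0 .38 0 0 0 0;0 0 .38 0 0 0 0;0 0 .38 0 0 0 0;0 0 .38 0 0 0 0;0 0 .38 0 0 0 0;0 0 .38 0 0 0 0;0 0 .38 0 0 0 0"
}}

```text
time: 11.3
position: [0.5308, -0.1844, 0.0537]
tool_rot: [0.053, 0.999, 0.0, 0.0]
ft_force: [-0.5, -0.8, 3.5]
grip_width: 0.0096
grip_force: 25.0
```

```bash
python3 - <<'E'
from h import *
to([.5328,-.1843,.0535])
E
```

```text
t 11.3 pos [ 0.5308 -0.1844  0.0537] yang 83.88 tilt [0. 0.] w 0.0096 gf 25.0 F [-0.5 -0.8  3.5]
[-0.02   0.003  0.002]
```

Call:
{"name": "move_arm", "arguments": {
  "moves": ".05 0 -.01 0 0 0 0;.15 0 -.01 0 0 0 0;.25 0 -.01 0 0 0 0;.35 0 -.01 0 0 0 0;.45 0 -.01 0 0 0 0;.55 0 -.01 0 0 0 0;.65 0 -.01 0 0 0 0;.75 0 -.01 0 0 0 0;.82 0 -.01 0 0 0 0;.85 0 -.01 0 0 0 0;.85 0 -.01 0 0 0 0"
}}

```text
time: 12.4
position: [0.446, -0.1754, 0.0546]
tool_rot: [0.054, 0.999, 0.0, -0.0]
ft_force: [-0.1, 0.7, -1.4]
grip_width: 0.01
grip_force: 25.0
```

```bash
python3 - <<'E'
from h import *
to()
c=shot('wrist','w4.png')
E
```

```text
t 12.4 pos [ 0.446  -0.1754  0.0546] yang 83.86 tilt [-0.0001  0.0001] w 0.01 gf 25.0 F [-0.1  0.7 -1.4]
```

View pics/w4.png

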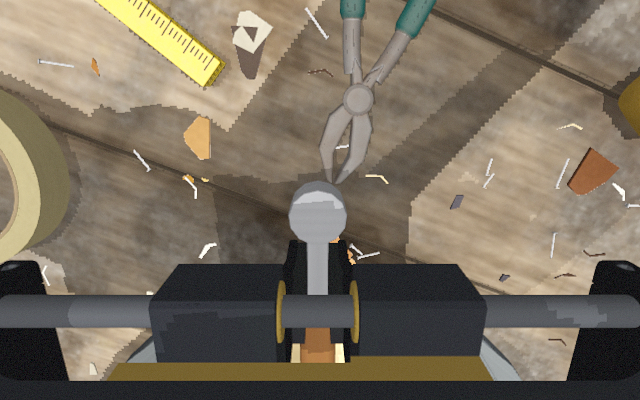

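Call:
{"name": "move_arm", "arguments": {
  "moves": "0 0 -.3 0 0 0 0;0 0 -.7 0 0 0 0;0 0 -.95 0 0 0 0;0 0 -.95 0 0 0 0"
}}

```text
time: 12.85
position: [0.449, -0.1769, 0.1528]
tool_rot: [0.053, 0.999, -0.002, 0.004]
ft_force: [0.5, -0.1, -1.8]
grip_width: 0.0101
grip_force: 25.0
```

Call:
{"name": "move_arm", "arguments": {
  "moves": "-.1 .2 0 0 0 .08 0;-.2 .4 0 0 0 .17 0;-.3 .6 0 0 0 .26 0;-.3 .8 0 0 0 .35 0;-.3 .9 0 0 0 .44 0;-.3 .9 0 0 0 .53 0;-.3 .9 0 0 0 .62 0;-.3 .9 0 0 0 .71 0;-.3 .9 0 0 0 .8 0;-.3 .9 0 0 0 .89 0;-.3 .9 0 0 0 .98 0;-.3 .9 0 0 0 .98 0"
}}

```text
time: 14.05
position: [0.4854, -0.0889, 0.1485]
tool_rot: [0.733, 0.68, -0.0, -0.001]
ft_force: [-0.2, -0.3, -1.6]
grip_width: 0.0095
grip_force: 25.0
```

```bash
python3 - <<'E'
from h import *
to([.498,.205,.0180])
E
```

```text
t 14.05 pos [ 0.4854 -0.0889  0.1485] yang -4.29 tilt [-0.0015  0.0007] w 0.0095 gf 25.0 F [-0.2 -0.3 -1.6]
[ 2.939 -0.092  1.306]
```

Call:
{"name": "move_arm", "arguments": {
  "moves": "1 -.03 0 0 0 0 0;1 -.03 0 0 0 0 0;1 -.03 0 0 0 0 0"
}}

```text
time: 14.35
position: [0.4885, 0.0161, 0.1486]
tool_rot: [0.73, 0.683, -0.0, -0.002]
ft_force: [-0.9, -1.4, -1.8]
grip_width: 0.0097
grip_force: 25.0
```

Call:
{"name": "move_arm", "arguments": {
  "moves": "1 -.03 0 0 0 0 0;1 -.03 0 0 0 0 0;1 -.03 0 0 0 0 0"
}}

```text
time: 14.65
position: [0.4942, 0.1156, 0.149]
tool_rot: [0.73, 0.683, 0.0, -0.001]
ft_force: [-0.3, -0.5, -0.5]
grip_width: 0.0097
grip_force: 25.0
```

Call:
{"name": "move_arm", "arguments": {
  "moves": ".94 -.03 .4 0 0 0 0;.94 -.03 .6 0 0 0 0;.94 -.03 .9 0 0 0 0;.94 -.03 .9 0 0 0 0;.94 -.03 .9 0 0 0 0"
}}

```text
time: 15.15
position: [0.4982, 0.2039, 0.0587]
tool_rot: [0.733, 0.681, -0.001, -0.001]
ft_force: [-0.7, -0.1, -1.6]
grip_width: 0.0099
grip_force: 25.0
```

```bash
python3 - <<'E'
from h import *
to([.498,.205,.0180])
t=shot('side','s5.png')
E
```

```text
t 15.15 pos [0.4982 0.2039 0.0587] yang -4.22 tilt [-0.0029 -0.0009] w 0.0099 gf 25.0 F [-0.7 -0.1 -1.6]
[ 0.011 -0.001  0.407]
```

Lower gently to 18 mm, then release and rise.

Call:
{"name": "move_arm", "arguments": {
  "moves": "0 0 .2 0 0 0 0;0 0 .35 0 0 0 0;0 0 .38 0 0 0 0;0 0 .4 0 0 0 0;0 0 .4 0 0 0 0;0 0 .4 0 0 0 0"
}}

```text
time: 15.8
position: [0.4997, 0.2046, 0.0207]
tool_rot: [0.733, 0.68, 0.001, 0.001]
ft_force: [-0.3, -0.2, -1.4]
grip_width: 0.0101
grip_force: 25.0
```

Call:
{"name": "move_arm", "arguments": {
  "moves": "0 0 0 0 0 0 .5;0 0 0 0 0 0 .5;0 0 0 0 0 0 .5;0 0 0 0 0 0 .5;0 0 0 0 0 0 .5;0 0 0 0 0 0 .5;0 0 0 0 0 0 .5;0 0 0 0 0 0 .5"
}}

```text
time: 16.6
position: [0.4988, 0.2047, 0.0195]
tool_rot: [0.733, 0.68, -0.0, -0.0]
ft_force: [0.2, 0.8, -0.2]
grip_width: 0.0432
grip_force: 0.0
```

Call:
{"name": "move_arm", "arguments": {
  "moves": "0 0 -.4 0 0 0 .5;0 0 -.8 0 0 0 .5;-.6 0 -1 0 0 0 .5;-.6 0 -1 0 0 0 .5;-.6 0 -1 0 0 0 .5;-.6 0 -1 0 0 0 .5"
}}

```text
time: 17.2
position: [0.494, 0.145, 0.1191]
tool_rot: [0.734, 0.68, -0.0, -0.0]
ft_force: [-0.4, 0.1, 0.7]
grip_width: 0.0439
grip_force: 0.0
```

```bash
python3 - <<'E'
from h import *
to()
c=shot('wrist','w6.png')
# wood handle mask: reddish/orange saturated
E
```

```text
t 17.2 pos [0.494  0.145  0.1191] yang -4.39 tilt [-0.001   0.0004] w 0.0439 gf 0.0 F [-0.4  0.1  0.7]
```

View pics/w6.png

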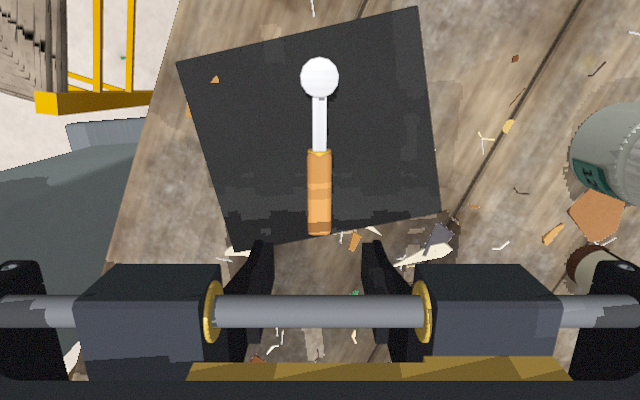

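```bash
python3 - <<'E'
from h import *
c=dict(np.load('pics/wrist.npz'))
a=onz(c,319.5,151,.022);b=onz(c,319,234,.022);n=onz(c,319.5,58,.013)
print(a,b,n,np.hypot(*(a-b)[:2]),np.hypot(*(n-b)[:2]),np.degrees(np.arctan2(*(n-b)[[1,0]])))
u=(n-b)/np.linalg.norm((n-b)[:2]); g=b+u*26; g=b+u*.026
to([g[0],g[1],.0165])
E
```

```text
[0.499673   0.18372848 0.022     ] [0.4945829  0.12175105 0.022     ] [0.50431802 0.2441508  0.013     ] 0.06218609900879361 0.12278628844881312 85.45252919557885
t 17.25 pos [0.4939 0.1454 0.1188] yang -4.34 tilt [-0.0015  0.0003] w 0.0435 gf 0.0 F [ 0.8 -0.5  0.1]
[0.025 0.027 1.023]
```

Call:
{"name": "move_arm", "arguments": {
  "moves": ".02 .02 .4 0 0 0 .5;.02 .02 .8 0 0 0 .5;.02 .02 .95 0 0 0 .5;.02 .02 1 0 0 0 .5;.02 .02 1 0 0 0 .5;.02 .02 1 0 0 0 0;.02 .02 1 0 0 0 0;.02 .02 1 0 0 0 0;.02 .02 1 0 0 0 0;.02 .02 1 0 0 0 0;.02 .02 1 0 0 0 0;.02 .02 1 0 0 0 0",
  "squeeze": 35
}}

```text
time: 18.45
position: [0.4967, 0.1468, 0.0203]
tool_rot: [0.733, 0.68, 0.0, 0.0]
ft_force: [-0.7, 0.5, 5.6]
grip_width: 0.0173
grip_force: 35.0
```

```bash
python3 - <<'E'
from h import *
to()
E
```

```text
t 18.45 pos [0.4967 0.1468 0.0203] yang -4.32 tilt [0.0008 0.0001] w 0.0173 gf 34.96 F [-0.7  0.5  5.6]
```

Call:
{"name": "move_arm", "arguments": {
  "moves": "0 0 -.3 0 0 0 0;0 0 -.6 0 0 0 0;.3 .3 -.7 0 0 0 0;.5 .55 -.7 0 0 0 0;.5 .55 -.7 0 0 0 0;.5 .55 -.7 0 0 0 0"
}}

```text
time: 19.05
position: [0.5546, 0.1926, 0.0891]
tool_rot: [0.733, 0.68, -0.001, -0.0]
ft_force: [-1.0, 0.3, -2.0]
grip_width: 0.0175
grip_force: 35.0
```

```bash
python3 - <<'E'
from h import *
to()
c=shot('wrist','w7.png')
s=shot('side');t=shot('top')
o=np.zeros((600,640,3),np.uint8); o[:400]=c['image'][:,:,::-1]
o[400:,:320]=cv2.resize(s['image'][130:205,290:410,::-1],(320,200),interpolation=2); o[400:,320:]=cv2.resize(t['image'][180:255,165:285,::-1],(320,200),interpolation=2)
cv2.imwrite('pics/c7.png',o)
for P in ([.566,.322,.041],[.5688,.3571,.046]): print(proj(c,P))
E
```

```text
t 19.05 pos [0.5546 0.1926 0.0891] yang -4.26 tilt [-0.0013 -0.0005] w 0.0175 gf 34.96 F [-1.   0.3 -2. ]
[318.29890588 -16.94995414]
[ 318.70193416 -110.25215885]
```

View pics/c7.png

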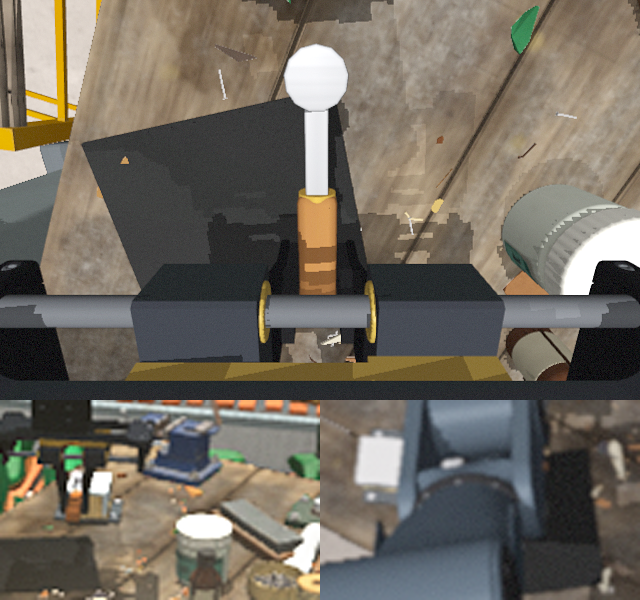

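```bash
python3 - <<'E'
from h import *
h=np.array([.568,.357]);u=np.array([np.cos(np.radians(85.6)),np.sin(np.radians(85.6))])
to(*[[*(h+x*u),.0298] for x in(-.16,-.12,-.075,-.071)])
E
```

```text
t 19.2 pos [0.5532 0.1918 0.0887] yang -4.34 tilt [-0.0035 -0.0007] w 0.0175 gf 34.96 F [ 0.8  0.1 -1.8]
[0.059 0.023 0.589]
[0.459 0.023 0.589]
[0.909 0.024 0.588]
[0.949 0.024 0.588]
```

Call:
{"name": "move_arm", "arguments": {
  "moves": ".05 .02 .3 0 0 0 0;.05 .02 .55 0 0 0 0;.05 .02 .59 0 0 0 0;.05 .02 .59 0 0 0 0;.15 .02 .59 0 0 0 0;.25 .02 .59 0 0 0 0;.35 .02 .59 0 0 0 0;.42 .02 .59 0 0 0 0;.45 .02 .59 0 0 0 0;.45 .02 .59 0 0 0 0"
}}

```text
time: 20.2
position: [0.5604, 0.238, 0.0307]
tool_rot: [0.733, 0.68, 0.0, 0.0]
ft_force: [-0.1, 0.1, -1.8]
grip_width: 0.0176
grip_force: 35.0
```

```bash
python3 - <<'E'
from h import *
h=np.array([.568,.357]);u=np.array([np.cos(np.radians(85.6)),np.sin(np.radians(85.6))])
to(*[[*(h+x*u),.0298] for x in(-.12,-.075,-.071)])
c=shot('wrist');s=shot('side')
o=np.zeros((600,640,3),np.uint8); o[:400]=c['image'][:,:,::-1]
o[400:]=cv2.resize(s['image'][140:190,270:430,::-1],(640,200),interpolation=2)
cv2.imwrite('pics/c8.png',o)
E
```

```text
t 20.2 pos [0.5604 0.238  0.0307] yang -4.24 tilt [0.0004 0.    ] w 0.0176 gf 34.96 F [-0.1  0.1 -1.8]
[-0.007 -0.016  0.009]
[ 0.443 -0.015  0.009]
[ 0.483 -0.014  0.009]
```

View pics/c8.png

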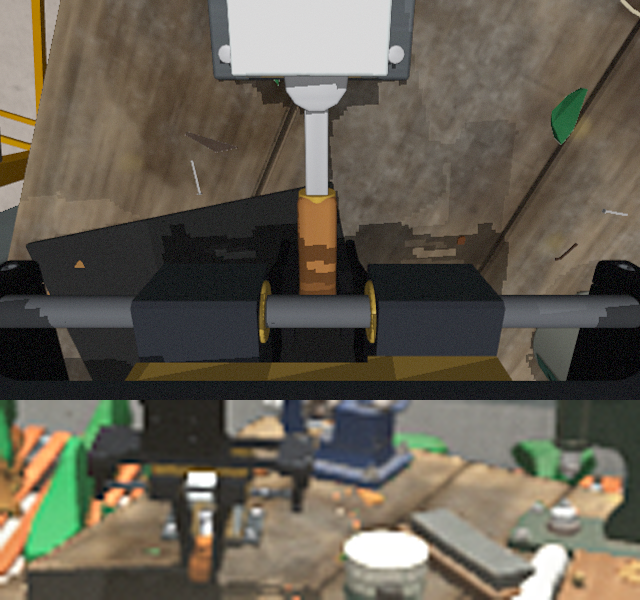

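Call:
{"name": "move_arm", "arguments": {
  "moves": "0 -.02 0 0 0 0 0;.1 -.02 .01 0 0 0 0;.2 -.02 .01 0 0 0 0;.28 -.02 .01 0 0 0 0;.34 -.02 .01 0 0 0 0;.38 -.02 .01 0 0 0 0;.41 -.02 .01 0 0 0 0;.43 -.02 .01 0 0 0 0;.44 -.02 .01 0 0 0 0;.44 -.02 .01 0 0 0 0"
}}

```text
time: 21.3
position: [0.5618, 0.2811, 0.0295]
tool_rot: [0.733, 0.68, -0.0, 0.0]
ft_force: [0.2, 0.3, -2.2]
grip_width: 0.0177
grip_force: 35.0
```

Call:
{"name": "move_arm", "arguments": {
  "moves": ".01 0 0 0 0 0 0;.02 0 0 0 0 0 0;.03 0 0 0 0 0 0;.03 0 0 0 0 0 0"
}}

```text
time: 21.7
position: [0.5621, 0.2843, 0.0295]
tool_rot: [0.733, 0.68, 0.0, 0.0]
ft_force: [0.7, -0.0, -0.2]
grip_width: 0.0177
grip_force: 35.0
```

Call:
{"name": "move_arm", "arguments": {
  "moves": ".01 0 0 0 0 0 0;.02 0 0 0 0 0 0;.03 0 0 0 0 0 0;.03 0 0 0 0 0 0"
}}

```text
time: 22.1
position: [0.5623, 0.2874, 0.0296]
tool_rot: [0.733, 0.68, 0.0, 0.0]
ft_force: [0.1, 0.5, -1.9]
grip_width: 0.018
grip_force: 35.0
```

Call:
{"name": "move_arm", "arguments": {
  "moves": ".01 0 0 0 0 0 0;.01 0 0 0 0 0 0;.02 0 0 0 0 0 0;.02 0 0 0 0 0 0"
}}

```text
time: 22.5
position: [0.5624, 0.2893, 0.0296]
tool_rot: [0.733, 0.68, 0.0, 0.0]
ft_force: [-0.0, -0.1, -1.6]
grip_width: 0.0176
grip_force: 35.0
```

```bash
python3 - <<'E'
from h import *
to()
E
```

```text
t 22.5 pos [0.5624 0.2893 0.0296] yang -4.31 tilt [0.0001 0.    ] w 0.0176 gf 34.96 F [-0.  -0.1 -1.6]
```

Call:
{"name": "move_arm", "arguments": {
  "moves": ".01 0 0 0 0 0 0;.02 0 0 0 0 0 0;.03 0 0 0 0 0 0;.03 0 0 0 0 0 0"
}}

```text
time: 22.9
position: [0.5623, 0.29, 0.0294]
tool_rot: [0.733, 0.68, -0.002, 0.001]
ft_force: [0.6, -7.1, -1.1]
grip_width: 0.0172
grip_force: 35.0
```

Call:
{"name": "move_arm", "arguments": {
  "moves": ".01 0 0 0 0 0 0;.01 0 0 0 0 0 0;.02 0 0 0 0 0 0;.02 0 0 0 0 0 0"
}}

```text
time: 23.3
position: [0.5622, 0.2902, 0.0293]
tool_rot: [0.733, 0.68, -0.003, 0.001]
ft_force: [-0.0, -12.1, 0.9]
grip_width: 0.0183
grip_force: 35.0
```

```bash
python3 - <<'E'
from h import *
to()
c=shot('wrist','w9.png')
E
```

```text
t 23.3 pos [0.5622 0.2902 0.0293] yang -4.24 tilt [-0.0031 -0.0065] w 0.0183 gf 34.97 F [ -0.  -12.1   0.9]
```

View pics/w9.png

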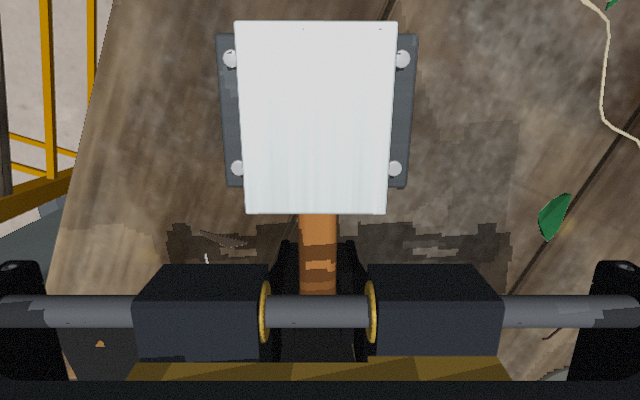

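Call:
{"name": "move_arm", "arguments": {
  "moves": "-.03 0 0 0 0 0 0;-.03 0 .01 0 0 0 0;-.03 0 .01 0 0 0 0;-.03 0 .01 0 0 0 .45;-.03 0 .01 0 0 0 .45;-.03 0 .01 0 0 0 .45;-.03 0 .01 0 0 0 .45;-.03 0 .01 0 0 0 .45;-.03 0 .01 0 0 0 .45"
}}

```text
time: 24.25
position: [0.5625, 0.2914, 0.0286]
tool_rot: [0.733, 0.68, 0.0, -0.0]
ft_force: [0.2, 0.2, 0.5]
grip_width: 0.039
grip_force: 0.0
```

Call:
{"name": "move_arm", "arguments": {
  "moves": "0 0 -.3 0 0 0 .45;0 0 -.7 0 0 0 .45;-.7 0 -1 0 0 0 .45;-.8 0 -1 0 0 0 .45;-.8 0 -1 0 0 0 .45;-.8 0 -1 0 0 0 .45"
}}

```text
time: 24.85
position: [0.5568, 0.2109, 0.129]
tool_rot: [0.734, 0.679, 0.0, 0.0]
ft_force: [0.9, 0.4, -0.7]
grip_width: 0.0395
grip_force: 0.0
```

```bash
python3 - <<'E'
from h import *
to()
c=shot('wrist');s=shot('side')
cv2.imwrite('pics/w10.png',np.vstack([c['image'][:,:,::-1],cv2.resize(s['image'][140:190,270:430,::-1],(640,200),interpolation=2)]))
hsv=cv2.cvtColor(c['image'],cv2.COLOR_RGB2HSV); 
E
```

```text
t 24.85 pos [0.5568 0.2109 0.129 ] yang -4.43 tilt [0.0008 0.0006] w 0.0395 gf 0.0 F [ 0.9  0.4 -0.7]
```

View pics/w10.png

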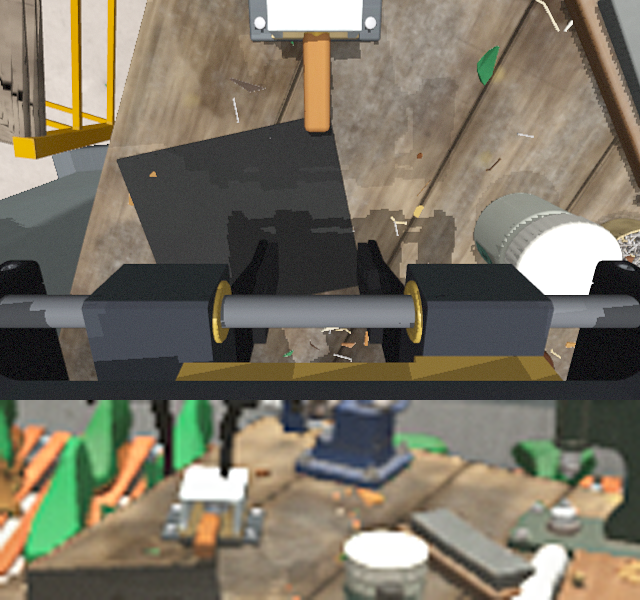

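```bash
python3 - <<'E'
from h import *
c=dict(np.load('pics/wrist.npz'))
a=onz(c,317,131,.025);b=onz(c,317,32,.046); print(a,b,np.hypot(*(a-b)[:2]))
print(robot.hand_in())
E
```

```text
[0.56192239 0.26257403 0.025     ] [0.56669187 0.32309818 0.046     ] 0.06071178201857685
the job is handed in; nothing more can be done
None
```

The job is handed in. The round-nosed iron was laid on the mat and released, then retaken by its handle and pushed to the hood's back, with about 61 mm of handle showing (62 mm expected). It was released there and the arm is clear. My grip slipped off the crank knob at the end of the turn, but the pocket stopped square in the gap, and I saw no other iron or bench item disturbed. The judge's verdict was not returned to me.

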